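# Knock the stuck plug out of the sleeve

## Robot

A 6-joint arm with a two-finger parallel gripper is mounted at the origin on a cart in front of the work surface, level with it; the furniture and walls round the work are solid. World frame = base frame: x ahead of the robot, y to its left, z up, the work surface at z = 0. Lengths are in mm, angles in rad, forces in N, time in s.
With the tool pointing down it reaches from about 350 to 725 mm from the base axis. Payload 4.3 kg.
Tool frame: the origin (TCP) lies midway between the tips of the shut fingers; the grasp point (between the pads) lies 19 mm behind it; z points along the fingers, y is the line along which they close (so a half turn about z gives the same grasp; the last joint's range is limited). The gripper opens to 85 mm and grips with 20 to 120 N. Pads are 22 mm wide; open, the fingers measure 114 mm over their backs; the gripper's body (76 mm by 85 mm) begins 54 mm behind the grasp point. The pads swing forward as they close: fully open they stand 13 mm farther back than shut.
Start: joints at [-1.326, 0.377, 0.081, 1.274, 0, 1.46], TCP at [199.769, -539.221, 231.329] pointing down, gripper open.
Joint ranges: [-2.72, 2.72], [-0.84, 1.66], [-1.02, 1.22], [-1.77, 2.12], [-1.37, 1.28], [-3.14, 3.14]. Speed limits (rad/s): [2.57, 2.57, 3.14, 3.14, 3.14, 3.14].

## Interface

Orientations are given as a rotation vector (axis times angle).
In Python, from plant import bot, imaging, finish_job gives the robot as it stands.
- The arm moves only by the tool play_rows, never from a script. Its argument "motion" is a list of rows, each a list of 5 numbers: the shift along the tool's x, y, z in units of 0.15 m (1.0 is 0.15 m), then the turn about the tool's z in units of 180 degrees (1.0 is 180 degrees), then the opening in per cent of the stroke, from 0 (shut) to 100 (fully open). A call has 1 to 10 rows; each row is the pose to reach, as a shift and turn from the pose commanded when the call began, along the tool's axes at that moment, turning the shorter way round; what a row does not reach only later rows make up. A row lasts 1/10 s, in which the tool goes at most 50 mm and 8.59 degrees, less where a joint would pass 70% of its speed; a pose out of reach is approached as far as the arm can. A call with a number of a shift or a turn outside -1 to 1 is refused whole. A call with a gripper value outside its range is refused whole. The fingers move at their own pace and stop on an object; "force" is the grip in N (left out, the last holds). Time passes only in rows, so rows that repeat a pose let the fingers close. It gives the time, the measured TCP pose, the force, the opening and the grip force at its end, in the units of the state.
- bot.get_obs(): the state, without advancing time (a new reading comes with each control period).
- imaging.camera(name): name is "scene" or "top" or "wrist"; returns a dict with "pixels" (420x560x3 uint8, red, green, blue), "mtx" (3x3 intrinsics, pixels), "camera_from_world" (4x4, takes a point from world to camera coordinates). Camera axes: x right, y down, z forward; pixel columns grow to the right and rows downward; lengths in mm; the calibration is good to about 2 mm. The wrist camera is an equidistant fisheye: a pixel r from the principal point sees the ray r / f radians off the axis. A picture is of the moment at which its call begins. There is no depth.
- finish_job(): hands the job in; it is judged then, once.
The state is a dict: "time_s": time; "joints": joint angles; "joint_vel": joint speeds; "joint_torque": joint torques, N m; "eef_pos": TCP position; "eef_rot": TCP orientation; "force": force on the tool from outside, world axes, zero at the start; "moment": the same for the moment, N m; "gripper_width": opening from 0.0 (shut) to 1.0 (fully open); "grasp_force": force on a finger pad.
Only numpy, scipy, OpenCV 4.12 (cv2) and the standard library are available. Lean on these libraries where they do the work, as an engineer would, in place of code of your own. Each camera call takes 0.05 s, during which the arm holds its last target. There are 200 camera calls.

## Task

A plug is stuck in the upright steel sleeve that is clamped in the small knock-out stand. Take the thick wooden dowel, feel its end down into the sleeve and push the plug out at the bottom so that it drops into the dish below, pushing gently enough that the sleeve is not driven down in its clamp. Then draw the dowel out and stand it upright on the bench again; leave the other things where they are.

Things in the scene. Friction and masses are not known exactly. Their poses are not given: they have to be found in the camera images.
- stand: Knock-out stand fixed to the bench: a 124 x 124 mm wooden tray frame (rim 24 mm high) under an aluminium plate of the same size on four corner posts, plate top 85 mm above the bench. Origin: centre of its underside, z up, edges along x and y. On the plate lies a dark steel clamp ring (80 mm wide, top at 95 mm) that holds the upright steel sleeve and is coaxial with it.
- stand_axis (a point): Point on the stand's centre line at the height of the sleeve's mouth, 115 mm above the bench. The clamp ring with its sleeve sits anywhere up to 7 mm off this line along the stand's x and up to 7 mm along its y, differently each time: so this point tells the sleeve's axis only to about 10 mm. Look or feel for the true axis.
- sleeve (a joint): How far the sleeve is pushed down in its clamp, m; 0 at rest. Sleeve: 55 mm long, 60 to 115 mm above the bench, bore 31.8 mm wide, funnel mouth (top 16 mm) opening to about 51 mm. A spring in the clamp holds it up: it stays put up to about 18 N of downward push and gives way above; leaning on the funnel wall counts as pushing. An off-centre dowel end lands on the funnel, which pushes it sideways towards the axis.
- dish (a joint): How far the sprung aluminium dish (106 mm square, top 15 mm above the bench, inside the wooden frame under the sleeve) is weighed down, m: 0 empty, about 5 mm with the plug on it. The plug is a grey round slug, 30 mm wide, 14 mm high, 40 g, stuck in the sleeve, its top 81 to 85 mm above the bench. Spring strips 66 to 94 mm up grip it with some 6 to 12 N; it drops once its top is below 66 mm.
- dowel: Plain maple dowel, 29 mm thick and 100 mm long, about 45 g, standing on end on the bench; origin: centre of its underside, z along it. Grip it near its top: its lower end has to go about 50 mm into the sleeve. The fixed carry case behind, between it and the stand, reaches 190 mm above the bench.
- frit_jar_1: Small jar with dark lid, 49 mm wide, 56 mm high, a bystander; origin: centre of its underside.
- frit_jar_3: Small jar with white lid, 45 mm wide, 51 mm high, a bystander; origin: centre of its underside.
- balm_tin: Flat round tin, 62 mm wide, 27 mm high, a bystander; origin: centre of its underside.
- marver_block: Black square block, 50 x 50 x 18 mm, a bystander; origin: centre of its underside.
- brass_paddle: Wooden-handled brass paddle lying flat, 138 mm long, 25 mm high, a bystander; origin: its middle, underside.

How it is judged (in metres and radians):
On the way, in this order (a step that is already met when the one before it is completed fails the run):
1. the dowel's lower end is down in the sleeve's bore, the plug still stuck (height (world z) of dowel below 0.096 m and horizontal distance between dowel and stand_axis below 0.016 m and angle between dowel's own z axis and vertical below 0.15 rad and value of joint dish below 0.001 m), for 0.1 s.
2. the plug has dropped onto the dish, weighing it down, while the dowel is still in the sleeve (height (world z) of dowel below 0.096 m and horizontal distance between dowel and stand_axis below 0.016 m and value of joint dish above 0.002 m), for 0.1 s.
At the end, for the whole second after the job is handed in: The plug lies at rest on the stand's dish (weighing it down more than 2 mm), the dowel stands upright (within 0.1 rad) at rest on the bench itself (its foot within 6 mm of bench height), and the sleeve is less than 3 mm down in its clamp (value of joint dish above 0.002 m and velocity of joint dish below 0.02 m/s and height (world z) of dowel between -0.006 and 0.006 m and angle between dowel's own z axis and vertical below 0.1 rad and linear speed of dowel below 0.02 m/s and value of joint sleeve below 0.003 m); the robot touches nothing.
It fails at once if the sleeve is driven more than 3 mm down through its clamp (value of joint sleeve above 0.003 m).
It fails at once if a bystander is shifted more than 40 mm (distance of any of frit_jar_1, frit_jar_3, balm_tin, marver_block, brass_paddle from where it was at the start of the episode above 0.04 m).
It also fails if it takes over 61 s, if anything falls off the work surface, if the arm or the gripper's body presses on something with over 40 N, if the wrist force passes 120 N, or if a joint passes its speed limit or range.

## Working session

There is one attempt and no reset: what is moved stays moved. The work goes in short steps, Python scripts to look and compute and a tool call to move; the robot and the scene stay as the last step left them, time stands still between calls to the robot, and variables do not carry over. Pictures are saved under pics/ and viewed, at most 10 in all, crops included, and the job is handed in when it is done.

Besides the shell and the picture viewer there is one more tool, called as a command line: name --pt "numbers of a row" for each row, then --argument value for the rest. play_rows: Moves the arm, as the interface text tells. Shifts and turns lie within -1 to 1; 1 stands for 0.15 m of shift or 180 degrees of turn. Its arguments: {"type":"object","properties":{"motion":{"type":"array","items":{"type":"array","items":{"type":"number"}}},"force":{"type":"number"}},"required":["motion"]}

```bash
mkdir -p pics; cat > h.py <<'E'
import numpy as np, cv2
from plant import bot, imaging, finish_job
from scipy.spatial.transform import Rotation as R
def snap(n,f):
    c=imaging.camera(n); cv2.imwrite('pics/'+f,c['pixels'][:,:,::-1]); 
    np.savez('pics/'+f+'.npz',K=c['mtx'],T=c['camera_from_world']); return c
def ray(f,u,v,fish=False):
    d=np.load('pics/'+f+'.npz');K=d['K'];T=d['T']
    x=np.array([(u-K[0,2])/K[0,0],(v-K[1,2])/K[1,1]])
    if fish:
        r=np.hypot(*x); x=x/r*np.sin(r) if r>1e-9 else x; w=np.array([*x,np.cos(r)])
    else: w=np.array([*x,1.])
    w=T[:3,:3].T@w; return -T[:3,:3].T@T[:3,3], w/np.linalg.norm(w)
def atz(f,u,v,z,fish=False):
    o,w=ray(f,u,v,fish); return o+w*(z-o[2])/w[2]
def proj(f,P):
    d=np.load('pics/'+f+'.npz');p=d['T'][:3,:3]@np.array(P,float)+d['T'][:3,3];q=d['K']@p;return q[:2]/q[2]
def tri(*rs):
    A=sum(np.eye(3)-np.outer(w,w) for o,w in rs);b=sum((np.eye(3)-np.outer(w,w))@o for o,w in rs)
    return np.linalg.solve(A,b)
def toolaxes():
    s=bot.get_obs(); return np.array(s['eef_pos']),R.from_rotvec(s['eef_rot']).as_matrix(),s
E
python3 - <<'E'
from h import *
snap('top','top0.png');snap('scene','scene0.png')
p,A,s=toolaxes();print(p,A.round(3),s['force'],s['time_s'])
E
```

```text
[ 199.6296501  -538.59718068  230.45934802] [[ 0.938  0.347 -0.   ]
 [ 0.347 -0.938  0.002]
 [ 0.    -0.002 -1.   ]] [-0.86491576  0.19623668  0.28420087] 0.1
```

View pics/top0.png

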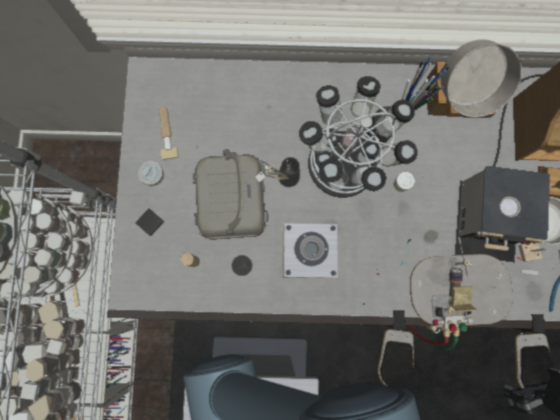

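View pics/scene0.png

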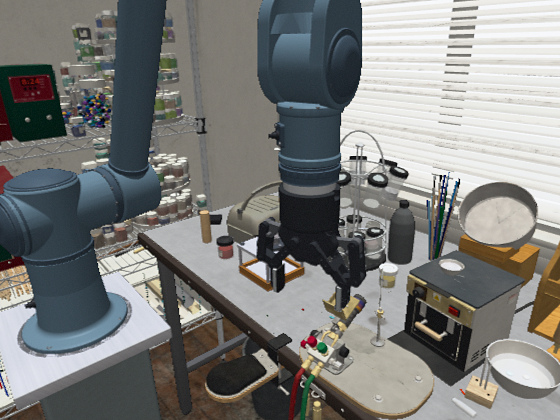

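The top view shows the dowel at about (188,260), the dark-lid jar at (242,265), the stand plate centre at (311,250) with the sleeve at about (312,249), and the case at about (230,195). In the scene view the dowel runs from (205,212) at the top to (207,242) at the foot.

```bash
python3 - <<'E'
from h import *
t='top0.png';s='scene0.png'
for n,u,v,z in [('dowel',188,259,100),('jar',242,265,56),('standaxis',311,250,85),('sleeve',312,248,115),('c1',285,223,85),('c2',338,223,85),('c3',284,277,85),('c4',338,277,85),('caseL',195,237,100),('caseR',268,237,100)]: print(n,atz(t,u,v,z).round(1))
print('tri top',tri(ray(t,188,258),ray(s,205,213)).round(1))
print(ray(t,280,210))
im=cv2.imread('pics/top0.png'); a=cv2.resize(im[210:300,160:360],None,fx=4,fy=4,interpolation=cv2.INTER_CUBIC)
b=cv2.resize(im:=cv2.imread('pics/scene0.png')[190:290,180:320],None,fx=5,fy=5,interpolation=cv2.INTER_CUBIC) 
cv2.imwrite('pics/a.png',a)
E
```

```text
dowel [422.6 151.3 100. ]
jar [413.8  30.4  56. ]
standaxis [ 451.2 -130.8   85. ]
sleeve [ 453.5 -130.7  115. ]
c1 [513. -69.  85.]
c2 [ 516.1 -193.6   85. ]
c3 [387.5 -69.3  85. ]
c4 [ 390.6 -193.8   85. ]
caseL [473.3 138.  100. ]
caseR [477.5 -30.1 100. ]
tri top [425.4 152.6  93.1]
(array([ 368.16056879,  -44.25815044, 1182.93529963]), array([ 0.15782535, -0.01102526, -0.98740549]))
```

View pics/a.png

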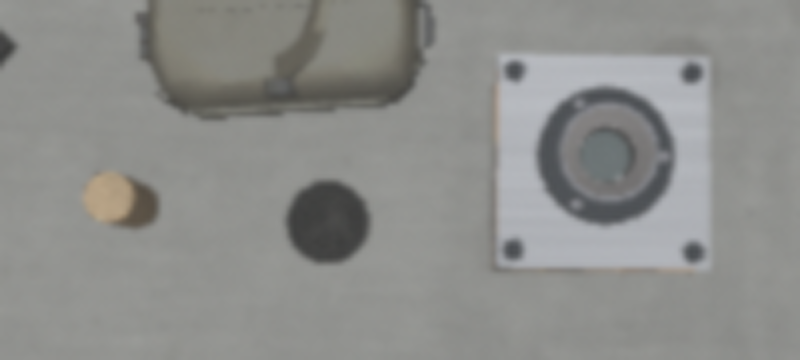

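The crop shows the dowel top at about (187.2,259.2) px and the sleeve rim at about (312,248) px, slightly off the plate centre. The dowel is near (423,152), so I'm moving there now.

play_rows --pt "0.3 -0.15 -0.1 0.045 100" --pt "0.6 -0.3 -0.2 0.09 100" --pt "0.9 -0.45 -0.2 0.113 100" --pt "1 -0.5 -0.2 0.113 100" --pt "1 -0.5 -0.2 0.113 100"

```text
time_s: 0.6
eef_pos: [316.0, -414.3, 261.3]
eef_rot: [-3.141, -0.007, -0.0]
force: [-0.8, -0.1, -0.8]
gripper_width: 0.998
grasp_force: 0.0
```

play_rows --pt "0.17 -0.33 0 0 100" --pt "0.34 -0.66 0 0 100" --pt "0.5 -1 0 0 100" --pt "0.5 -1 0 0 100"

```text
time_s: 1.0
eef_pos: [389.7, -264.1, 261.0]
eef_rot: [-3.14, -0.004, 0.001]
force: [-0.4, -0.6, 0.1]
gripper_width: 1.001
grasp_force: 0.0
```

play_rows --pt "0 -0.33 0 0 100" --pt "0 -0.66 0 0 100" --pt "0 -1 0 0 100" --pt "0 -1 0 0 100" --pt "0 -1 0 0 100"

```text
time_s: 1.5
eef_pos: [389.3, -116.8, 261.2]
eef_rot: [3.141, 0.003, -0.0]
force: [1.0, 0.1, 0.3]
gripper_width: 1.003
grasp_force: 0.0
```

```bash
python3 - <<'E'
from h import *
snap('wrist','w1.png')
d=np.load('pics/w1.png.npz');print(d['K'],(-d['T'][:3,:3].T@d['T'][:3,3]).round(1))
E
```

```text
[[325.1922621    0.         277.52688873]
 [  0.         325.1922621  206.53382035]
 [  0.           0.           1.        ]] [ 464.6 -116.3  403.8]
```

View pics/w1.png

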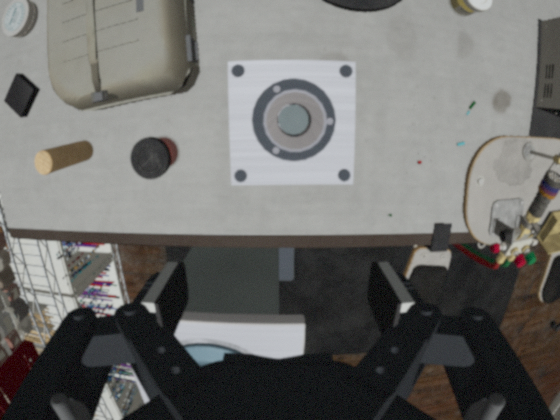

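play_rows --pt "0 -0.33 0 0 100" --pt "0 -0.66 0 0 100" --pt "0 -1 0 0 100" --pt "0 -1 0 0 100"

```text
time_s: 1.95
eef_pos: [389.6, 36.3, 261.2]
eef_rot: [-3.14, -0.009, 0.0]
force: [0.6, -0.2, -0.6]
gripper_width: 1.0
grasp_force: 0.0
```

play_rows --pt "0.05 -0.3 0 0 100" --pt "0.15 -0.6 0 0 100" --pt "0.18 -0.79 0 0 100" --pt "0.18 -0.79 0 0 100" --pt "0.18 -0.79 0 0 100"

```text
time_s: 2.45
eef_pos: [419.7, 98.3, 261.0]
eef_rot: [-3.101, -0.086, 0.005]
force: [-0.2, -0.2, -0.1]
gripper_width: 0.999
grasp_force: 0.0
```

```bash
python3 - <<'E'
from h import *
snap('wrist','w2.png')
E
```

```text
(no output)
```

View pics/w2.png

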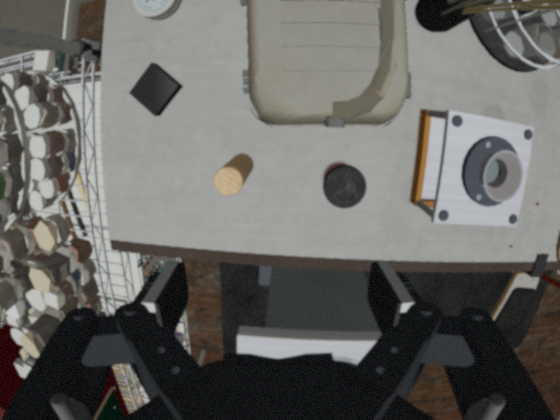

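Wrist view 1 shows the sleeve mouth centre at about (295,120) and the dowel top at about (43,161). View 2 shows the dowel top at about (229,181) and the sleeve rim at about (502,176). The last move fell short at y=98 with a slight tilt, so I'll check the joints.

```bash
python3 - <<'E'
from h import *
p,A,s=toolaxes();print(p,A.round(3),np.round(s['joints'],3),s['time_s'])
print('dowel',tri(ray('w2.png',229,181,1),ray('top0.png',187.2,259.2)).round(1),atz('w2.png',229,181,100,1).round(1),atz('top0.png',187.2,259.2,100).round(1))
print('dowel w1',atz('w1.png',43,161,100,1).round(1))
print('sleeve tri',tri(ray('w1.png',295,119,1),ray('w2.png',502,176,1),ray('top0.png',312.3,248)).round(1))
for f,u,v in [('w1.png',295,119),('w2.png',502,176)]: print(atz(f,u,v,115,1).round(1))
print('top sleeve',atz('top0.png',312.3,248,115), 'ring',atz('top0.png',311.5,248.7,95),'ring w1',atz('w1.png',293.5,119.5,95,1))
print('plate w1',[atz('w1.png',u,v,85,1).round(1) for u,v in [(238,71),(346,71),(239,175),(344,175)]])
print('case',atz('w1.png',62,108,40,1),atz('w1.png',188,88,40,1))
E
```

```text
[419.48458724  98.51702856 261.09170108] [[ 0.998  0.056 -0.004]
 [ 0.056 -0.998  0.039]
 [-0.002 -0.039 -0.999]] [ 0.054  0.075 -0.232  1.266  0.039  3.14 ] 2.5
dowel [422.2 153.3  96.2] [423.2 152.2 100. ] [422.1 153.1 100. ]
dowel w1 [424.5 151.  100. ]
sleeve tri [ 454.5 -131.9  110.7]
[ 455.8 -131.9  115. ]
[ 454.5 -128.6  115. ]
top sleeve [ 453.52958263 -131.34259144  115.        ] ring [ 453.46858235 -131.14522461   95.        ] ring w1 [ 454.72322223 -131.51881511   95.        ]
plate w1 [array([502.6, -78.3,  85. ]), array([ 504.1, -183. ,   85. ]), array([399.1, -78. ,  85. ]), array([ 399.6, -184. ,   85. ])]
case [484.21391455 160.70119584  40.        ] [491.28771876 -15.89632734  40.        ]
```

Joint 6 is at its limit. I'll turn the tool back a half turn, which gives the same grasp and keeps the camera clear of the case.

play_rows --pt "0 0 0 -0.047 100" --pt "0 0 0 -0.094 100" --pt "0 0 0 -0.141 100" --pt "0 0 0 -0.188 100" --pt "0 0 0 -0.235 100" --pt "0 0 0 -0.282 100" --pt "0 0 0 -0.329 100" --pt "0 0 0 -0.376 100" --pt "0 0 0 -0.423 100" --pt "0 0 0 -0.45 100"

```text
time_s: 3.5
eef_pos: [419.0, 98.6, 261.4]
eef_rot: [-2.303, -2.09, -0.037]
force: [-0.2, 1.3, 0.4]
gripper_width: 1.003
grasp_force: 0.0
```

play_rows --pt "0 0 0 -0.047 100" --pt "0 0 0 -0.094 100" --pt "0 0 0 -0.141 100" --pt "0 0 0 -0.188 100" --pt "0 0 0 -0.235 100" --pt "0 0 0 -0.282 100" --pt "0 0 0 -0.329 100" --pt "0 0 0 -0.376 100" --pt "0 0 0 -0.423 100" --pt "0 0 0 -0.45 100"

```text
time_s: 4.5
eef_pos: [419.0, 98.6, 261.4]
eef_rot: [-0.396, -3.107, -0.06]
force: [-0.4, -0.7, -0.2]
gripper_width: 0.997
grasp_force: 0.0
```

```bash
python3 - <<'E'
from h import *
p,A,s=toolaxes();print(p,A.round(3),np.round(s['joints'],3),s['time_s'])
E
```

```text
[419.00741394  98.60220369 261.35548654] [[-0.968  0.251 -0.003]
 [ 0.251  0.967  0.039]
 [ 0.013  0.037 -0.999]] [ 0.055  0.074 -0.232  1.266  0.039  0.308] 4.5
```

The clamped command left a 2° roll in the tool (joint 5 = 0.039). The bore clearance is tight, so I'll take it out at joint 6's opposite limit, where the same effect acts in reverse.

play_rows --pt "0 0 0 -0.047 100" --pt "0 0 0 -0.094 100" --pt "0 0 0 -0.141 100" --pt "0 0 0 -0.188 100" --pt "0 0 0 -0.235 100" --pt "0 0 0 -0.282 100" --pt "0 0 0 -0.329 100" --pt "0 0 0 -0.376 100" --pt "0 0 0 -0.423 100" --pt "0 0 0 -0.47 100"

```text
time_s: 5.5
eef_pos: [419.0, 98.6, 261.3]
eef_rot: [-1.794, 2.555, 0.053]
force: [-0.4, 0.8, 0.4]
gripper_width: 1.001
grasp_force: 0.0
```

play_rows --pt "0 0 0 -0.047 100" --pt "0 0 0 -0.094 100" --pt "0 0 0 -0.141 100" --pt "0 0 0 -0.188 100" --pt "0 0 0 -0.235 100" --pt "0 0 0 -0.282 100" --pt "0 0 0 -0.329 100" --pt "0 0 0 -0.376 100" --pt "0 0 0 -0.423 100" --pt "0 0 0 -0.47 100"

```text
time_s: 6.5
eef_pos: [419.0, 98.6, 261.4]
eef_rot: [-3.029, 0.678, 0.018]
force: [0.4, 0.5, 0.8]
gripper_width: 0.997
grasp_force: 0.0
```

play_rows --pt "0 0 0 -0.047 100" --pt "0 0 0 -0.094 100" --pt "0 0 0 -0.14 100" --pt "0 0 0 -0.17 100"

```text
time_s: 6.9
eef_pos: [418.5, 106.1, 261.3]
eef_rot: [-3.107, -0.121, 0.002]
force: [0.5, 0.0, -0.2]
gripper_width: 1.0
grasp_force: 0.0
```

```bash
python3 - <<'E'
from h import *
p,A,s=toolaxes();print(p,A.round(3),np.round(s['joints'],3),s['time_s'])
E
```

```text
[418.52102784 106.05442191 261.33912744] [[ 0.997  0.078 -0.003]
 [ 0.078 -0.996  0.032]
 [-0.    -0.032 -0.999]] [ 0.078  0.076 -0.23   1.265  0.032 -3.142] 6.9
```

play_rows --pt "0 0.1 0 -0.02 100" --pt "0 0.2 0 -0.02 100" --pt "0 0.3 0 -0.02 100" --pt "0 0.4 0 -0.02 100"

```text
time_s: 7.3
eef_pos: [419.0, 97.8, 259.3]
eef_rot: [3.133, 0.133, 0.002]
force: [0.2, -0.8, -1.3]
gripper_width: 1.002
grasp_force: 0.0
```

```bash
python3 - <<'E'
from h import *
p,A,s=toolaxes();print(p,A.round(3),np.round(s['joints'],3),s['time_s'])
E
```

```text
[418.9770054   97.84531477 259.33685387] [[ 0.996  0.085  0.002]
 [ 0.085 -0.996 -0.005]
 [ 0.001  0.005 -1.   ]] [ 0.086  0.076 -0.235  1.259 -0.005 -3.141] 7.3
```

The roll is gone. Next I turn to the half-turned heading.

play_rows --pt "0 0 0 0.047 100" --pt "0 0 0 0.094 100" --pt "0 0 0 0.141 100" --pt "0 0 0 0.188 100" --pt "0 0 0 0.235 100" --pt "0 0 0 0.282 100" --pt "0 0 0 0.329 100" --pt "0 0 0 0.376 100" --pt "0 0 0 0.423 100" --pt "0 0 0 0.47 100"

```text
time_s: 8.3
eef_pos: [419.0, 98.2, 259.3]
eef_rot: [2.403, -2.019, 0.007]
force: [0.6, -0.2, -0.8]
gripper_width: 1.001
grasp_force: 0.0
```

play_rows --pt "0 0 0 0.047 100" --pt "0 0 0 0.094 100" --pt "0 0 0 0.141 100" --pt "0 0 0 0.188 100" --pt "0 0 0 0.235 100" --pt "0 0 0 0.282 100" --pt "0 0 0 0.329 100" --pt "0 0 0 0.376 100" --pt "0 0 0 0.423 100" --pt "0 0 0 0.47 100"

```text
time_s: 9.3
eef_pos: [419.0, 98.2, 259.3]
eef_rot: [-0.419, 3.113, -0.008]
force: [-0.0, -0.3, 0.7]
gripper_width: 0.997
grasp_force: 0.0
```

play_rows --pt "0 0 0 0.047 100" --pt "0 0 0 0.087 100" --pt "0 0 0 0.087 100"

```text
time_s: 9.6
eef_pos: [419.0, 98.3, 259.3]
eef_rot: [-0.001, 3.14, -0.007]
force: [-0.2, -0.3, -0.0]
gripper_width: 0.998
grasp_force: 0.0
```

```bash
python3 - <<'E'
from h import *
p,A,s=toolaxes();print(p,A.round(4),np.round(s['joints'],3),s['time_s'])
print((A.T@(np.array([420,152.3,200])-p)/150).round(3))
E
```

```text
[419.02748712  98.31992508 259.28922346] [[-1.0e+00 -9.0e-04  1.5e-03]
 [-9.0e-04  1.0e+00 -4.8e-03]
 [-1.5e-03 -4.8e-03 -1.0e+00]] [ 0.086  0.076 -0.234  1.259 -0.005  0.085] 9.6
[-0.006  0.362  0.394]
```

play_rows --pt "0 0.2 0 0 100" --pt "0 0.36 0 0 100" --pt "0 0.36 0.2 0 100" --pt "0 0.36 0.4 0 100" --pt "0 0.36 0.6 0 100" --pt "0 0.36 0.6 0 100"

```text
time_s: 10.2
eef_pos: [415.7, 151.6, 165.6]
eef_rot: [0.006, -3.135, 0.01]
force: [-0.8, -0.8, -0.0]
gripper_width: 0.997
grasp_force: 0.0
```

```bash
python3 - <<'E'
from h import *
snap('wrist','w3.png')
p,A,s=toolaxes();print(p,np.round(s['joints'],3),s['force'])
E
```

```text
[417.15133537 151.91712781 167.74540956] [ 0.21   0.152 -0.39   1.034 -0.005  0.206] [ 0.65239086 -0.39810444  0.39898356]
```

View pics/w3.png

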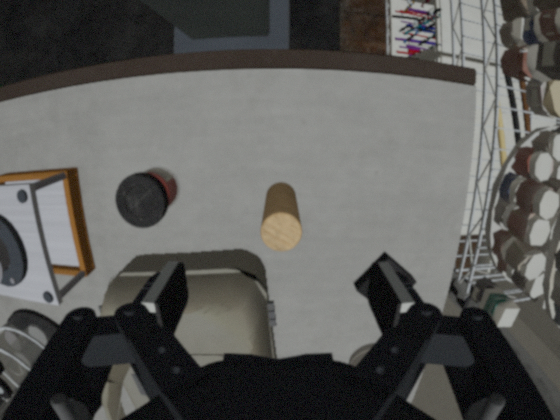

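Wrist view 3 shows the dowel top centred at about (281,233), midway between the fingers in y. The case lies left of the dowel.

```bash
python3 - <<'E'
from h import *
print(atz('w3.png',281,233,100,1), atz('w3.png',281,184,0,1),tri(ray('w3.png',281,233,1),ray('top0.png',187.2,259.2)))
print('case front', [atz('w3.png',200,272,z,1).round(1) for z in (100,140,190)])
E
```

```text
[423.15770936 153.87570048 100.        ] [411.49579719 154.21781445   0.        ] [422.23669945 153.36214484 101.58642042]
case front [array([455.2,  94.2, 100. ]), array([433.3, 105.3, 140. ]), array([405.9, 119.3, 190. ])]
```

play_rows --pt "-0.02 0.01 0.15 0 100" --pt "-0.02 0.01 0.3 0 100" --pt "-0.02 0.01 0.45 0 100" --pt "-0.02 0.01 0.57 0 100" --pt "-0.02 0.01 0.69 0 100" --pt "-0.02 0.01 0.69 0 100" --pt "-0.02 0.01 0.69 0 100"

```text
time_s: 10.95
eef_pos: [423.4, 153.8, 67.1]
eef_rot: [-0.004, 3.138, -0.007]
force: [0.2, -0.3, 0.7]
gripper_width: 0.997
grasp_force: 0.0
```

play_rows --pt "0 0 0 0 0" --pt "0 0 0 0 0" --pt "0 0 0 0 0" --pt "0 0 0 0 0" --pt "0 0 0 0 0" --pt "0 0 0 0 0" --pt "0 0 0 0 0" --pt "0 0 0 0 0" --pt "0 0 0 0 0" --pt "0 0 0 0 0" --force 50

```text
time_s: 11.95
eef_pos: [422.7, 153.8, 66.2]
eef_rot: [-0.004, 3.139, -0.007]
force: [-0.1, -0.7, 5.5]
gripper_width: 0.326
grasp_force: 49.0
```

play_rows --pt "0 0 -0.1 0 0" --pt "0 0 -0.3 0 0" --pt "0 0 -0.55 0 0" --pt "0 0 -0.8 0 0" --pt "0 0 -0.95 0 0" --pt "0 0 -0.95 0 0"

```text
time_s: 12.55
eef_pos: [424.2, 155.0, 211.3]
eef_rot: [-0.004, 3.134, -0.005]
force: [0.4, -0.7, -0.6]
gripper_width: 0.325
grasp_force: 49.3
```

play_rows --pt "0 -0.15 0 0 0" --pt "0 -0.35 0 0 0" --pt "0 -0.55 0 0 0" --pt "0 -0.75 0 0 0" --pt "0 -0.9 0 0 0" --pt "0 -0.95 0 0 0"

```text
time_s: 13.15
eef_pos: [421.3, 10.4, 207.3]
eef_rot: [-0.001, -3.141, 0.007]
force: [-0.4, 0.2, -0.0]
gripper_width: 0.322
grasp_force: 49.4
```

play_rows --pt "0 -0.15 0 0 0" --pt "0 -0.35 0 0 0" --pt "-0.05 -0.55 0 0 0" --pt "-0.13 -0.75 0 0 0" --pt "-0.2 -0.9 0 0 0" --pt "-0.21 -0.95 0 0 0" --pt "-0.21 -0.95 0 0 0" --pt "-0.21 -0.95 0 0 0"

```text
time_s: 13.95
eef_pos: [453.3, -129.3, 208.8]
eef_rot: [-0.005, 3.142, -0.005]
force: [1.2, -0.1, -0.4]
gripper_width: 0.327
grasp_force: 49.5
```

```bash
python3 - <<'E'
from h import *
snap('wrist','w4.png');snap('scene','s4.png');snap('top','t4.png')
p,A,s=toolaxes();print(p,A.round(4),np.round(s['joints'],3),s['force'],s['moment'],s['time_s'])
a=cv2.imread('pics/s4.png')[170:300,180:330];b=cv2.imread('pics/w4.png')
cv2.imwrite('pics/m4.png',np.hstack([cv2.resize(a,(450,390),interpolation=3),b[20:410,100:450]]))
E
```

```text
[ 453.62014163 -129.33352322  209.30600272] [[-1.     -0.0038  0.0011]
 [-0.0038  1.     -0.004 ]
 [-0.0011 -0.004  -1.    ]] [-0.41   0.175 -0.249  1.143 -0.003 -0.414] [ 0.08363635 -0.14691079 -0.16046619] [ 0.03508987  0.03902058 -0.00938808] 14.1
```

View pics/m4.png

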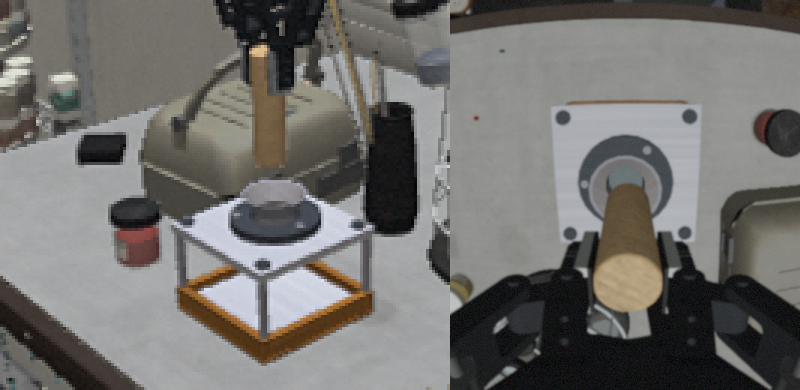

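The dowel hangs upright above the sleeve. In wrist coordinates the sleeve rim centre is at about (276,208), with the dowel foot just over it.

```bash
python3 - <<'E'
from h import *
for z in(115,113): print(atz('w4.png',276,208,z,1))
print('ring',atz('w4.png',276.5,199,95,1), 'plate',[atz('w4.png',u,v,85,1).round(1) for u,v in [(212.5,136.5),(339.5,137),(220,254),(336,253)]])
d=np.load('pics/w4.png.npz');K=d['K']
def pf(P):
    p=d['T'][:3,:3]@np.array(P)+d['T'][:3,3];r=np.arctan2(np.hypot(*p[:2]),p[2]);return K[:2,2]+K[0,0]*r*p[:2]/np.hypot(*p[:2])
for q in ([454,-130.5,115],[453.6,-129.3,143],[453.6+14.5*-1,-129.3,143],[453.6,-129.3+14.5,143],[453.6,-129.3-14.5,143]): print(q,pf(q)+np.array([350,-20]))
import cv2
im=cv2.imread('pics/w4.png')[120:300,180:370]; cv2.imwrite('pics/z4.png',cv2.resize(im,None,fx=3.2,fy=3.2,interpolation=3))
E
```

```text
[ 452.04179497 -130.44132979  115.        ]
[ 452.67110976 -130.45444857  113.        ]
ring [ 450.60009838 -130.17936775   95.        ] plate [array([ 399.8, -183.3,   85. ]), array([399.9, -78.4,  85. ]), array([ 505.9, -181.8,   85. ]), array([504.4, -75.8,  85. ])]
[454, -130.5, 115] [625.9178023  190.44491754]
[453.6, -129.3, 143] [627.3734658  202.51190335]
[439.1, -129.3, 143] [627.44668535 182.10699111]
[453.6, -114.80000000000001, 143] [648.61368383 202.57964992]
[453.6, -143.8, 143] [606.13855021 202.39875361]
```

View pics/z4.png

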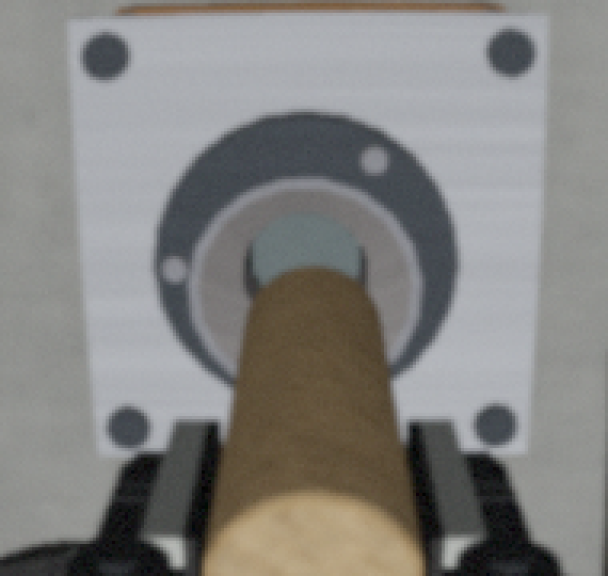

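Alignment is within about 2 mm. I'll shift y by −2 mm and descend slowly while watching the force.

play_rows --pt "0 -0.013 0.06 0 0" --pt "0 -0.013 0.12 0 0" --pt "0 -0.013 0.18 0 0" --pt "0 -0.013 0.22 0 0" --pt "0 -0.013 0.22 0 0"

```text
time_s: 14.6
eef_pos: [453.2, -132.2, 175.0]
eef_rot: [0.004, -3.141, 0.005]
force: [-0.9, 0.2, -0.2]
gripper_width: 0.326
grasp_force: 49.5
```

play_rows --pt "0 0 0.01 0 0" --pt "0 0 0.02 0 0" --pt "0 0 0.03 0 0" --pt "0 0 0.04 0 0" --pt "0 0 0.05 0 0"

```text
time_s: 15.1
eef_pos: [454.3, -132.7, 168.9]
eef_rot: [-0.004, 3.14, -0.007]
force: [0.1, 0.1, -0.6]
gripper_width: 0.33
grasp_force: 49.5
```

play_rows --pt "0 0 0.01 0 0" --pt "0 0 0.02 0 0" --pt "0 0 0.03 0 0" --pt "0 0 0.04 0 0"

```text
time_s: 15.5
eef_pos: [454.2, -132.7, 162.8]
eef_rot: [-0.004, 3.14, -0.007]
force: [0.1, 0.2, -0.7]
gripper_width: 0.325
grasp_force: 49.5
```

play_rows --pt "0 0 0.01 0 0" --pt "0 0 0.02 0 0" --pt "0 0 0.03 0 0" --pt "0 0 0.04 0 0" --pt "0 0 0.04 0 0" --pt "0 0 0.04 0 0"

```text
time_s: 16.1
eef_pos: [454.1, -132.7, 156.9]
eef_rot: [-0.004, 3.14, -0.007]
force: [0.1, 0.3, 0.1]
gripper_width: 0.322
grasp_force: 49.5
```

play_rows --pt "0 0 0.01 0 0" --pt "0 0 0.02 0 0" --pt "0 0 0.03 0 0"

```text
time_s: 16.4
eef_pos: [454.3, -132.5, 152.4]
eef_rot: [-0.004, 3.14, -0.006]
force: [0.2, 1.0, 1.6]
gripper_width: 0.324
grasp_force: 49.5
```

play_rows --pt "0 0 0.007 0 0" --pt "0 0 0.013 0 0" --pt "0 0 0.02 0 0"

```text
time_s: 16.7
eef_pos: [454.5, -132.4, 149.8]
eef_rot: [-0.004, 3.139, -0.006]
force: [-1.0, 3.8, 8.2]
gripper_width: 0.324
grasp_force: 50.5
```

The dowel has met the plug (8 N), with a slight side push towards +y. I'll ease 1 mm that way and continue.

play_rows --pt "0 0.007 0 0 0" --pt "0 0.007 0.005 0 0" --pt "0 0.007 0.01 0 0"

```text
time_s: 17.0
eef_pos: [454.9, -132.1, 149.1]
eef_rot: [-0.004, 3.138, -0.009]
force: [-2.3, 2.2, 10.0]
gripper_width: 0.328
grasp_force: 50.3
```

play_rows --pt "0 0.003 0.005 0 0" --pt "0 0.003 0.01 0 0" --pt "0 0.003 0.015 0 0"

```text
time_s: 17.3
eef_pos: [454.9, -132.0, 147.0]
eef_rot: [-0.003, 3.138, -0.01]
force: [-2.3, 0.7, 9.9]
gripper_width: 0.326
grasp_force: 50.5
```

play_rows --pt "0.005 0 0.005 0 0" --pt "0.005 0 0.01 0 0" --pt "0.005 0 0.015 0 0" --pt "0.005 0 0.02 0 0"

```text
time_s: 17.7
eef_pos: [454.7, -132.0, 144.2]
eef_rot: [-0.004, 3.137, -0.01]
force: [-0.3, 0.7, 9.5]
gripper_width: 0.324
grasp_force: 50.5
```

play_rows --pt "0 0 0.006 0 0" --pt "0 0 0.012 0 0" --pt "0 0 0.018 0 0" --pt "0 0 0.024 0 0"

```text
time_s: 18.1
eef_pos: [454.7, -132.0, 140.6]
eef_rot: [-0.004, 3.137, -0.01]
force: [-2.0, 1.3, 9.7]
gripper_width: 0.327
grasp_force: 50.5
```

play_rows --pt "0.003 0.002 0.006 0 0" --pt "0.003 0.002 0.012 0 0" --pt "0.003 0.002 0.018 0 0" --pt "0.003 0.002 0.024 0 0" --pt "0.003 0.002 0.03 0 0"

```text
time_s: 18.6
eef_pos: [454.5, -132.0, 136.1]
eef_rot: [-0.003, 3.137, -0.011]
force: [-0.2, 1.7, 10.5]
gripper_width: 0.327
grasp_force: 50.5
```

play_rows --pt "0 0 0.006 0 0" --pt "0 0 0.012 0 0" --pt "0 0 0.018 0 0" --pt "0 0 0.024 0 0"

```text
time_s: 19.0
eef_pos: [454.2, -131.8, 132.2]
eef_rot: [-0.003, 3.137, -0.01]
force: [1.3, 2.9, 1.6]
gripper_width: 0.329
grasp_force: 49.8
```

play_rows --pt "0 0.003 0.005 0 0" --pt "0 0.003 0.01 0 0" --pt "0 0.003 0.01 0 0" --pt "0 0.003 0.01 0 0"

```text
time_s: 19.4
eef_pos: [453.6, -131.1, 129.5]
eef_rot: [-0.003, 3.139, -0.009]
force: [3.3, -1.4, -0.0]
gripper_width: 0.323
grasp_force: 49.6
```

```bash
python3 - <<'E'
from h import *
snap('scene','s5.png')
a=cv2.imread('pics/s5.png')[210:300,225:315];cv2.imwrite('pics/z5.png',cv2.resize(a,(540,540),interpolation=3))
E
```

```text
(no output)
```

View pics/z5.png

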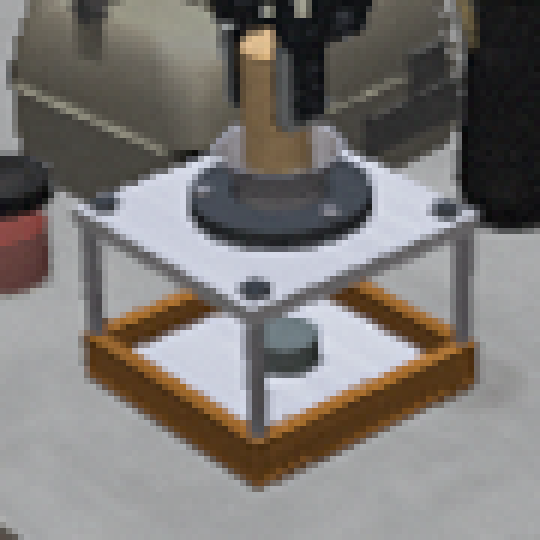

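The plug lies on the dish. I'm drawing the dowel straight up and returning it to its old spot.

play_rows --pt "-0.004 0 -0.04 0 0" --pt "-0.004 0 -0.1 0 0" --pt "-0.004 0 -0.18 0 0" --pt "-0.004 0 -0.26 0 0" --pt "-0.004 0 -0.34 0 0" --pt "-0.004 0 -0.42 0 0" --pt "-0.004 0 -0.5 0 0" --pt "-0.004 0 -0.54 0 0" --pt "-0.004 0 -0.54 0 0"

```text
time_s: 20.35
eef_pos: [453.4, -130.1, 211.4]
eef_rot: [-0.004, 3.14, -0.007]
force: [0.5, 0.5, -1.1]
gripper_width: 0.326
grasp_force: 50.0
```

play_rows --pt "0.02 0.15 0 0 0" --pt "0.08 0.35 0 0 0" --pt "0.15 0.55 0 0 0" --pt "0.2 0.75 0 0 0" --pt "0.2 0.9 0 0 0" --pt "0.2 0.95 0 0 0"

```text
time_s: 20.95
eef_pos: [421.8, 14.0, 209.2]
eef_rot: [0.008, -3.141, 0.006]
force: [-0.6, 0.2, -0.3]
gripper_width: 0.325
grasp_force: 50.0
```

play_rows --pt "0 0.15 0 0 0" --pt "0 0.35 0 0 0" --pt "0 0.55 0 0 0" --pt "0 0.75 0 0 0" --pt "0 0.9 0 0 0" --pt "0 0.95 0 0 0" --pt "0 0.95 0 0 0"

```text
time_s: 21.65
eef_pos: [422.7, 154.8, 208.7]
eef_rot: [-0.006, 3.141, -0.008]
force: [-0.0, 0.0, -0.8]
gripper_width: 0.327
grasp_force: 50.0
```

play_rows --pt "0 0 0.15 0 0" --pt "0 0 0.35 0 0" --pt "0 0 0.55 0 0" --pt "0 0 0.7 0 0" --pt "0 0 0.8 0 0" --pt "0 0 0.85 0 0" --pt "0 0 0.85 0 0" --pt "0 0 0.85 0 0"

```text
time_s: 22.45
eef_pos: [423.6, 153.7, 82.2]
eef_rot: [-0.002, 3.139, -0.007]
force: [-0.1, 0.1, -1.0]
gripper_width: 0.323
grasp_force: 50.0
```

play_rows --pt "0 0 0.03 0 0" --pt "0 0 0.06 0 0" --pt "0 0 0.08 0 0" --pt "0 0 0.09 0 0" --pt "0 0 0.09 0 0"

```text
time_s: 22.95
eef_pos: [422.8, 154.1, 67.9]
eef_rot: [-0.004, 3.14, -0.007]
force: [0.8, 0.1, -1.1]
gripper_width: 0.321
grasp_force: 50.0
```

play_rows --pt "0 0 0.006 0 0" --pt "0 0 0.012 0 0" --pt "0 0 0.012 0 0"

```text
time_s: 23.25
eef_pos: [423.1, 154.1, 66.3]
eef_rot: [-0.004, 3.14, -0.007]
force: [-0.3, 0.0, -0.0]
gripper_width: 0.326
grasp_force: 50.1
```

play_rows --pt "0 0 0.004 0 0" --pt "0 0 0.004 0 0"

```text
time_s: 23.45
eef_pos: [423.3, 154.1, 66.2]
eef_rot: [-0.004, 3.139, -0.007]
force: [-0.7, -0.6, 4.6]
gripper_width: 0.327
grasp_force: 50.7
```

play_rows --pt "0 0 0 0 36" --pt "0 0 0 0 40" --pt "0 0 0 0 45" --pt "0 0 0 0 55" --pt "0 0 0 0 70" --pt "0 0 0 0 85" --pt "0 0 0 0 100" --pt "0 0 0 0 100"

```text
time_s: 24.25
eef_pos: [423.1, 154.1, 65.7]
eef_rot: [-0.004, 3.14, -0.007]
force: [-0.2, 0.2, -0.5]
gripper_width: 1.0
grasp_force: 0.0
```

play_rows --pt "0 0 -0.05 0 100" --pt "0 0 -0.2 0 100" --pt "0 0 -0.45 0 100" --pt "0 0 -0.7 0 100" --pt "0 0 -0.9 0 100" --pt "0 0 -1 0 100" --pt "0 0 -1 0 100" --pt "0 0 -1 0 100"

```text
time_s: 25.05
eef_pos: [422.9, 154.7, 215.7]
eef_rot: [-0.004, 3.14, -0.007]
force: [0.3, -0.2, 0.1]
gripper_width: 0.999
grasp_force: 0.0
```

```bash
python3 - <<'E'
from h import *
snap('wrist','w6.png');snap('scene','s6.png')
a=cv2.imread('pics/s6.png')[180:300,180:320];b=cv2.imread('pics/w6.png')
cv2.imwrite('pics/m6.png',np.hstack([cv2.resize(a,(420,360),interpolation=3),cv2.resize(b,(380,360))]))
E
```

```text
(no output)
```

View pics/m6.png

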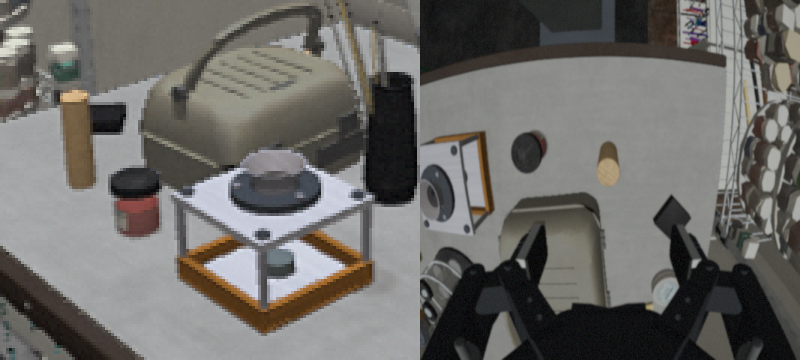

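The dowel stands upright at its spot, the plug lies in the dish, and the gripper is clear of everything.

```bash
python3 -c "
from plant import finish_job
print(finish_job())"
```

```text
the job is handed in; nothing more can be done
None
```

The job is handed in at about 25 s of the 61 s allowed: the plug was pushed out at about 10 N and lies on the dish, and the dowel stands upright on the bench at its old spot; the judge returned no verdict.

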